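Index the breakfast carousel so the egg cup faces front

TASK

Bring the egg cup to the front of the breakfast carousel, the side nearest the robot: pull up the sprung plunger by its wing knob, give it a quarter turn clockwise so that it parks crosswise on its cheeks, and let go. Turn the tray by its loose bar handle towards the next hole, the way that brings the egg cup to the front, then take the knob again and turn it back so that the pin springs down, coaxing the tray by its handle until the pin is felt to drop fully home. Keep the egg cup standing on the tray, and leave the mug, teacup and teaspoon beside the carousel where they are.

Things in the scene. Friction and masses are not known exactly. Their poses are not given: they have to be found in the camera images.
- stand: fixed aluminium foot of the carousel. Origin on the tray's axis at worktop height; its -x axis points to the carousel's front (roughly to the robot), +y to its left, where a bracket 34 mm wide rises outside the tray (y 132 to 148 mm, up to z 66 mm) and reaches in over the rim. On the bracket two cheeks, 34 mm long along y, tops at z 79 mm, leave a slot 15 mm wide along y
- front (a point): fixed point of the stand where the egg cup must come: on the tray's top, 55 mm in front of the axis; axes as the stand's. The wooden tray is a 230 mm disc, top at z 36 mm, 12 mm thick, with six 14 mm holes 60 degrees apart on a 100 mm radius. Free of the pin it turns against light friction (0.2 N m; 0.4 with the pin dragging) and stays where it is left; stops at 92 degrees each way
- pin_place (a point): fixed point of the stand on the plunger's vertical axis, 100 mm to the left (+y) of the tray's axis, 68.5 mm above the worktop: where the underside of the wing knob is when the pin is home; axes as the stand's
- bar_handle (a point): centre of the tray's bar handle, on the tray's axis, 120 mm above the worktop. The wooden bar is 56 mm long along this point's x, 14 mm thick along its y and 32 mm high (z 104 to 136 mm), on a 10 mm column. It turns the tray, but is worn: it swings loose by several degrees each way before it takes the tray along. At the start its x axis lies, within this play, along the stand's x axis
- wing_knob (a point): a point in the plunger's black wing knob, on its axis, 26.5 mm above its underside, 15.5 mm below its top. The wing is 44 mm long along this point's y, 12 mm thick along its x and 42 mm high; with the pin home its top is at z 110.5 mm and 31.5 mm of it stand above the cheeks. It rises with the plunger and turns with the knob
- plunger (a joint): lift of the spring plunger, m: 0 with the pin home (flat tip 9 mm deep in a hole), about 0.009 when it rides on the tray between holes, 0.0105 when parked on the cheeks, stop at 0.016. The spring pushes down with 4 N at 0 and 8 N at the stop. The steel pin is 10 mm thick and drops in only within about 0.02 rad of a hole; while it is in, the tray is locked
- wing (a joint): turn of the wing knob, rad: 0 with the wing along the slot, positive clockwise from above, stop at 1.45. The slot blocks it (but for about 0.15 rad) unless the lift is over 0.0105. Turned crosswise, about a quarter turn, and let down, the wing rests on the cheeks and holds the pin out; turned back, it drops into the slot
- egg_cup: blue and white china egg cup, 47 mm wide, 50 mm high, 60 g, standing loose on the tray; origin at the centre of its underside, z up. It stands 55 mm from the tray's axis, 60 degrees to the left or to the right of the front (which of the two varies)
- matchbox: matchbox, 36 x 53 x 16 mm, lying loose on the tray 60 degrees from the front on the other side; origin at the centre of its underside
- mug: blue and white footed mug, 84 x 114 x 100 mm, standing to the right of the carousel, a bystander; origin at the centre of its underside
- cup: blue and white teacup, 86 x 112 x 60 mm, standing to the left of the carousel beyond the bracket, a bystander; origin at the centre of its underside
- spoon: teaspoon, 27 x 135 x 16 mm, lying to the right of the mug, a bystander; origin at the centre of its underside
Not all that is in view belongs to the job. What is shaped like the egg_cup but brown or yellow is not meant.

How it is judged:
By the outcome, as a careful person would: the job done as asked, in the order asked, and still so for the second after the job is handed in, with the robot touching nothing.
It also fails if it takes over 72 s, if anything falls off the work surface, if the arm or the gripper's body presses on something with over 40 N, if the wrist force passes 120 N, or if a joint passes its speed limit or range.

ROBOT

A 6-joint arm with a two-finger parallel gripper is mounted at the origin on a cart in front of the work surface, level with it; the furniture and walls round the work are solid. World frame = base frame: x ahead of the robot, y to its left, z up, the work surface at z = 0. Lengths are in m, angles in rad, forces in N, time in s.
With the tool pointing down it reaches from about 0.425 to 0.95 m from the base axis. Payload 3.5 kg.
Tool frame: the origin (TCP) lies between the finger pads; the fingertips stand 14 mm ahead of it and the grasp point (between the pads) lies 5 mm behind it; z points along the fingers, y is the line along which they close (so a half turn about z gives the same grasp; the last joint's range is limited). The gripper opens to 85 mm and grips with 20 to 120 N. Pads are 22 mm wide; open, the fingers measure 114 mm over their backs; the gripper's body (76 mm by 85 mm) begins 54 mm behind the grasp point. The pads swing forward as they close: fully open they stand 13 mm farther back than shut.
Start: joints at [1.076, 0.286, 1.577, -0, 1.279, -0.15], TCP at [0.228, 0.635, 0.215] pointing down, gripper open.
Joint ranges: [-2.77, 2.77], [-0.9, 2.22], [0.21, 2.48], [-1.53, 4.67], [0.24, 2.81], [-2.84, 2.84]. Speed limits (rad/s): [2.79, 2.79, 3.14, 3.14, 3.14, 3.14].

INTERFACE

Orientations are given as a unit quaternion [x, y, z, w].
In Python, from plant import * gives the robot as it stands.
- The arm moves only by the tool step_arm, never from a script. Its argument "commands" is a list of rows, each an object of numbers: "gripper": the gripper's target within -1 to 1 (shut at 1, half-way at 0, fully open at -1); "x", "y", "z": the shift along the tool's x, y, z in mm; "spin": the turn about the tool's z in degrees. A call has exactly 10 rows; each row shifts and turns the commanded pose from where the row before left it, along the tool's axes as they then stand; what a row does not reach is not made up. A row lasts 1/10 s, in which the tool goes at most 50 mm and 8.59 degrees, less where a joint would pass 70% of its speed; a pose out of reach is approached as far as the arm can. A call with a gripper value outside its range is refused whole. The fingers move at their own pace and stop on an object; "force" is the grip in N (left out, the last holds). Time passes only in rows, so rows that do not move let the fingers close, or fill a call up. It gives the time, the measured TCP pose, the force, the opening and the grip force at its end, in the units of the state.
- get_state(): the state, without advancing time (a new reading comes with each control period).
- read_camera(name): name is "scene" or "top" or "wrist"; returns a dict with "color" (384x512x3 uint8, red, green, blue), "z_map" (384x512 float32, m along the optical axis (not along the pixel's ray), 0 where there is no reading), "fx", "fy", "cx", "cy" (pixels), "eye" and "attitude" of the camera in the world; the wrist camera has in their place "mount" (4x4, takes a point from camera to tool coordinates, whose origin is the TCP and whose axes are the flange's). Camera axes: x right, y up, looking along -z (the intrinsics and any distortion apply to the point x, -y, -z); pixel columns grow to the right and rows downward; lengths in m; the calibration is good to about 2 mm. A picture is of the moment at which its call begins: read the wrist's pose just before it.
- sign_off(): hands the job in; it is judged then, once.
The state is a dict: "time": time; "qpos": joint angles; "dq": joint speeds; "joint_efforts": joint torques, N m; "eef_pos": TCP position; "tcp_rot": TCP orientation; "contact_force": force on the tool from outside, world axes, zero at the start; "wrist_torque": the same for the moment, N m; "opening": opening from 0.0 (shut) to 1.0 (fully open); "finger_force": force on a finger pad.
Only numpy, scipy, OpenCV 4.12 (cv2) and the standard library are available. Lean on these libraries where they do the work, as an engineer would, in place of code of your own. Each camera call takes 0.05 s, during which the arm holds its last target. There are 200 camera calls.

## Working session

There is one attempt and no reset: what is moved stays moved. The work goes in short steps, Python scripts to look and compute and a tool call to move; the robot and the scene stay as the last step left them, time stands still between calls to the robot, and variables do not carry over. Pictures are saved under pics/ and viewed, at most 10 in all, crops included, and the job is handed in when it is done.

Besides the shell and the picture viewer there is one more tool, called after ">>>" as name(argument=value, ...), one argument or row to a line, values as JSON. step_arm: Moves the arm, as the interface text tells. Its arguments: {"type":"object","properties":{"commands":{"type":"array"},"force":{"type":"number"}},"required":["commands"]}

```bash
mkdir -p pics; ls; cat > h.py <<'E'
from plant import *
import numpy as np, cv2, pickle
def snap(n,f):
    s=get_state(); c=read_camera(n); c=dict(c); c['state']=s
    pickle.dump(c,open(f'pics/{f}.pkl','wb')); cv2.imwrite(f'pics/{f}.png',c['color'][:,:,::-1]); return c
E
python3 - <<'E'
from h import *
for n in ['scene','top']:
    c=snap(n,n+'0'); print({k:v for k,v in c.items() if k not in('color','z_map')})
a=np.hstack([cv2.imread('pics/scene0.png'),cv2.imread('pics/top0.png')])
cv2.imwrite('pics/a.png',cv2.resize(a,(800,300),interpolation=cv2.INTER_AREA))
E
```

```text
pics
{'fx': 420.57855286382016, 'fy': 420.57855286382016, 'cx': 251.81959862768934, 'cy': 192.22167285392732, 'eye': array([ 0.03506193, -0.78333989,  1.20193174]), 'attitude': array([ 0.32931024, -0.09560957, -0.26484631,  0.90126023]), 'state': {'time': 0.0, 'qpos': array([ 1.07601902e+00,  2.87174685e-01,  1.57819998e+00,  2.81142278e-06,
        1.27860237e+00, -1.50012092e-01]), 'dq': array([ 3.85397819e-05, -1.22297175e-06,  1.04759356e-03,  1.48965314e-03,
        5.87552336e-04,  1.15131477e-04]), 'joint_efforts': array([ 1.08118769e-03, -4.05974865e+01, -2.92632258e+01, -3.79493463e-05,
        5.73531288e-03, -5.85299745e-06]), 'eef_pos': array([0.22777415, 0.63465941, 0.21392877]), 'tcp_rot': array([ 1.71530407e-01,  9.85178105e-01, -1.13034164e-03, -3.79008466e-04]), 'contact_force': array([0.1420922 , 0.4128978 , 0.51995544]), 'wrist_torque': array([ 0.04058805, -0.04154819, -0.05371153]), 'finger_force': 0.0, 'opening': 1.0032305576047256}}
{'fx': 410.3072482987921, 'fy': 410.3072482987921, 'cx': 251.90239952672184, 'cy': 191.51126055029488, 'eye': array([0.35651253, 0.02247121, 1.26214902]), 'attitude': array([-0.04683521,  0.04646925,  0.70740031, -0.70372713]), 'state': {'time': 0.05, 'qpos': array([ 1.07600161e+00,  2.87195776e-01,  1.57811404e+00,  5.56607587e-06,
        1.27860446e+00, -1.49996680e-01]), 'dq': array([-2.32742382e-03,  2.19322862e-03, -1.29689579e-03, -3.92904963e-04,
       -1.32639834e-05, -2.83859714e-04]), 'joint_efforts': array([ 4.62649896e-04, -4.07560587e+01, -2.93924707e+01, -1.05371819e-04,
        3.52893469e-03,  1.53664780e-05]), 'eef_pos': array([0.22780247, 0.63468892, 0.21396123]), 'tcp_rot': array([ 1.71546974e-01,  9.85175258e-01, -1.10015946e-03, -3.70317475e-04]), 'contact_force': array([ 0.80942264, -1.0583334 , -0.50984391]), 'wrist_torque': array([-0.048275  ,  0.03434605,  0.05892178]), 'finger_force': 0.0, 'opening': 0.9966837361239521}}
```

```bash
python3 - <<'E'
import cv2,numpy as np
a=cv2.imread('pics/scene0.png');b=cv2.imread('pics/top0.png')
cv2.imwrite('pics/b.png',cv2.resize(b,(800,600),interpolation=cv2.INTER_CUBIC))
E
```

```text
(no output)
```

View pics/a.png

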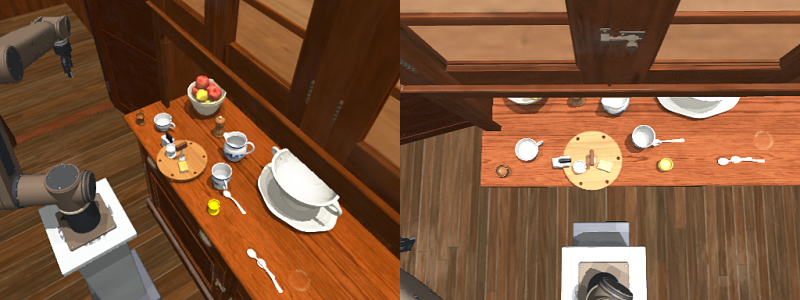

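View pics/b.png

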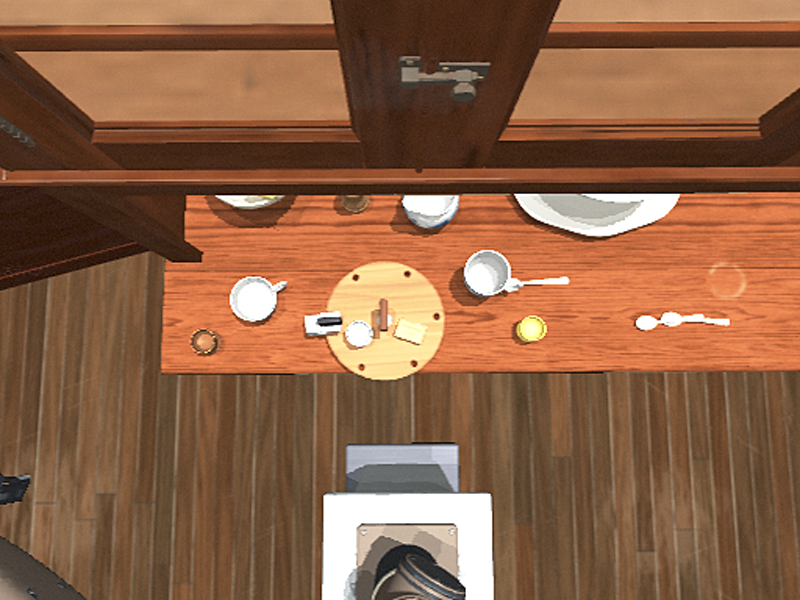

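The top view shows the tray centred at about (385,320) in the enlarged picture, with the bracket and black wing knob at (325,322). Three cup shapes could be the egg cup:
- White/blue at (358,333), on the tray to the left of the front
- Brown at (204,341)
- Yellow at (531,328)

The white/blue one on the tray fits the description. I'll confirm it in crops.

```bash
python3 - <<'E'
import cv2
b=cv2.imread('pics/top0.png');a=cv2.imread('pics/scene0.png')
cv2.imwrite('pics/c.png',cv2.resize(b[165:240,190:290],None,fx=8,fy=8,interpolation=cv2.INTER_CUBIC))
cv2.imwrite('pics/d.png',cv2.resize(a[162:237,185:285],None,fx=8,fy=8,interpolation=cv2.INTER_CUBIC))
E
```

```text
(no output)
```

View pics/c.png

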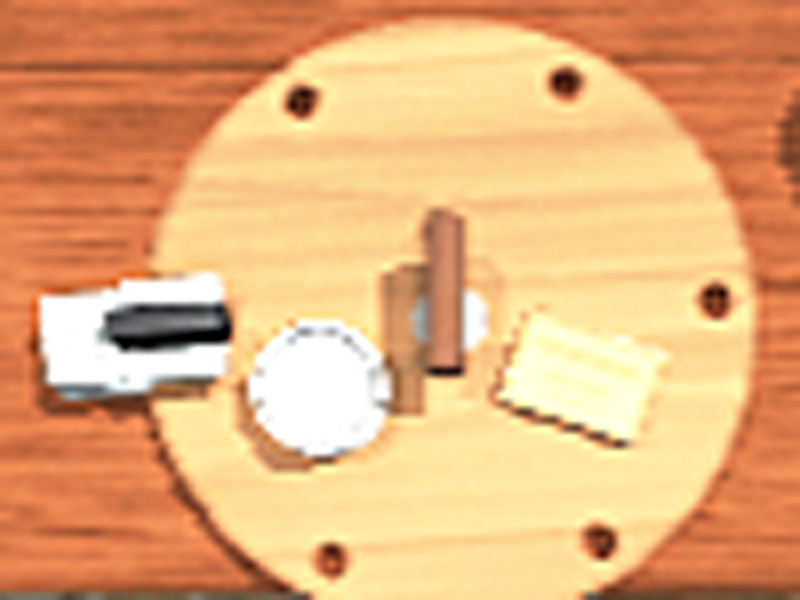

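View pics/d.png

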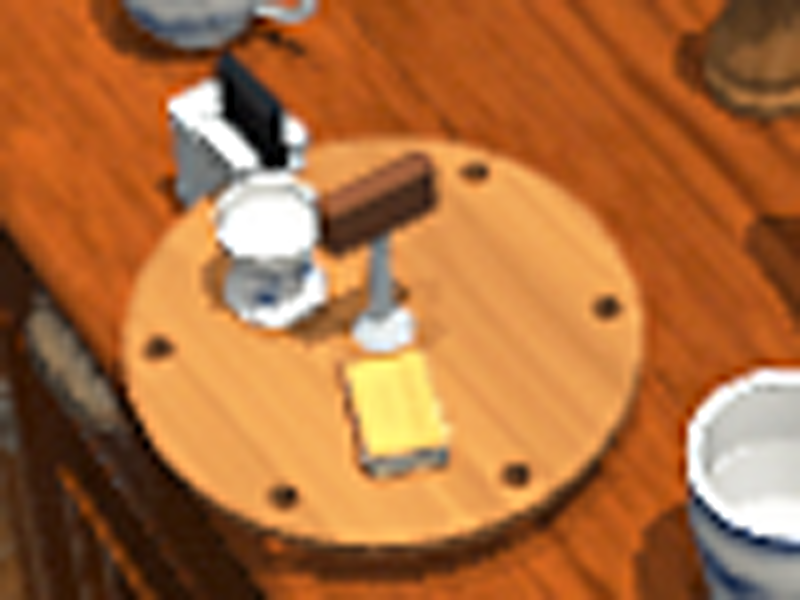

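The crops confirm the egg cup: white china with a blue motif, at (320,388) in the top crop and (268,250) in the scene crop, to the left of the front. The matchbox is on the right. The tray must therefore turn 60° counterclockwise seen from above. The holes, wing top and bar top can be measured in both views.

```bash
cat >> h.py <<'E'
from scipy.spatial.transform import Rotation as R
from scipy.optimize import least_squares
def ray(c,uv,T=None):
    d=np.array([(uv[0]-c['cx'])/c['fx'],-(uv[1]-c['cy'])/c['fy'],-1.])
    if 'eye' in c: return np.array(c['eye']),R.from_quat(c['attitude']).apply(d)
    M=np.array(c['mount']); s=c['state']; Q=R.from_quat(s['tcp_rot'])
    return s['eef_pos']+Q.apply(M[:3,3]), Q.apply(M[:3,:3]@d)
def tri(rs):
    A=[];b=[]
    for o,d in rs:
        d=d/np.linalg.norm(d);P=np.eye(3)-np.outer(d,d);A.append(P);b.append(P@o)
    A=np.vstack(A);b=np.hstack(b);x=np.linalg.lstsq(A,b,rcond=None)[0]
    return x, np.sqrt(np.mean((A@x-b)**2))
def atz(r,z): o,d=r; return o+d*(z-o[2])/d[2]
def load(f): return pickle.load(open(f'pics/{f}.pkl','rb'))
def cp(p,x0,y0,k): return ((p[0]+.5)/k-.5+x0,(p[1]+.5)/k-.5+y0)
E
python3 - <<'E'
from h import *
np.set_printoptions(precision=4,suppress=True)
t=load('top0');s=load('scene0')
T=lambda p:ray(t,cp(p,190,165,8)); S=lambda p:ray(s,cp(p,185,162,8))
pts={'h_bl':((302,101),(474,171)),'h_br':((566,82),(607,307)),'h_r':((716,300),(516,474)),'h_fr':((600,541),(284,495)),'h_fl':((331,559),(157,347)),
'wing':((170,318),(252,92)),'bar':((445,288),(378,185)),'bar_near':((445,368),(330,213)),'bar_far':((443,212),(422,160)),'eggrim':((320,388),(268,218))}
P={}
for k,(a,b) in pts.items():
    x,e=tri([T(a),S(b)]);P[k]=x;print(k,x,round(e,4))
H=np.array([P[k] for k in pts if k[0]=='h'])
ang=np.radians([30,-30,-90,-150,150])  # stand frame: x fwd, y left
f=lambda p:(H[:,:2]-p[:2]-.1*np.c_[np.cos(ang+p[2]),np.sin(ang+p[2])]).ravel()
r=least_squares(f,[.55,0,0]);print(r.x,np.degrees(r.x[2]),r.fun.reshape(-1,2)*1000,H[:,2].mean())
c=r.x; print('pin',c[:2]+.1*np.array([-np.sin(c[2]),np.cos(c[2])]))
print('bar yaw',np.degrees(np.arctan2(*(P['bar_far']-P['bar_near'])[[1,0]])))
print('egg ang',np.degrees(np.arctan2(*(P['eggrim'][:2]-c[:2])[::-1])-c[2]), np.linalg.norm(P['eggrim'][:2]-c[:2]))
E
```

```text
h_bl [0.5629 0.097  0.0373] 0.0002
h_br [ 0.57   -0.003   0.0365] 0.0001
h_r [ 0.4867 -0.0586  0.0363] 0.0002
h_fr [ 0.3972 -0.0144  0.0364] 0.0001
h_fl [0.3906 0.0858 0.0363] 0.0002
wing [0.4742 0.1394 0.1043] 0.0001
bar [0.4816 0.0414 0.1313] 0.0
bar_near [0.4556 0.0408 0.1296] 0.0011
bar_far [0.5063 0.0427 0.1314] 0.0011
eggrim [0.4509 0.0872 0.0843] 0.0001
[0.4802 0.0413 0.0659] 3.774986343516919 [[-0.3752  0.1011]
 [ 0.1742 -0.1241]
 [-0.0733 -0.1567]
 [ 0.1147 -0.1044]
 [ 0.1595  0.2842]] 0.0365456427528369
pin [0.4736 0.1411]
bar yaw 2.123629107333512
egg ang 118.78894485875048 0.054447961969754655
```

Stand yaw is 3.8°, and the pin is at (0.474, 0.141). I'll move towards the knob.

>>> step_arm(
  commands=[
    {"x": -33, "y": -32, "gripper": 0},
    {"x": -33, "y": -32, "gripper": 0},
    {"x": -33, "y": -32, "gripper": 0},
    {"x": -33, "y": -32, "gripper": 0},
    {"x": -33, "y": -32, "gripper": 0},
    {"x": -33, "y": -32, "gripper": 0},
    {"x": -33, "y": -32, "gripper": 0},
    {"x": -33, "y": -32, "gripper": 0},
    {"x": -33, "y": -32, "gripper": 0},
    {"x": -33, "y": -32, "gripper": 0},
  ],
  force=40,
)

```text
invalid input
```

```bash
cat >> h.py <<'E'
ST=np.array([.4802,.0413]);YAW=3.77
PIN=np.array([.4736,.1411])
def pose():
    s=get_state();M=R.from_quat(s['tcp_rot']).as_matrix();psi=np.degrees(np.arctan2(M[1,1],M[0,1]))
    print('t',round(s['time'],2),'p',np.round(s['eef_pos'],4),'psi',round(psi,2),'F',np.round(s['contact_force'],1),'M',np.round(s['wrist_torque'],2),'op',round(85*s['opening'],1),'ff',round(s['finger_force'],1),'q6',round(s['qpos'][5],2))
    return s['eef_pos'],psi,M
def go(p,psi):
    q,a,M=pose(); print('shift mm (tool)',np.round(M.T@(np.array(p)-q)*1000,1),'then spin',round(-((psi-a+90)%180-90),2))
E
python3 -c "
from h import *
go([*PIN,.2],3.77)"
```

```text
t 0.1 p [0.2278 0.6347 0.214 ] psi 70.25 F [ 0.   0.4 -0.3] M [-0.   -0.01 -0.06] op 85.0 ff 0.0 q6 -0.15
shift mm (tool) [-398.2 -381.4   14.7] then spin 66.48
```

>>> step_arm(
  commands=[
    {"x": -33, "y": -32, "z": 0, "spin": 0, "gripper": 0},
    {"x": -33, "y": -32, "z": 0, "spin": 0, "gripper": 0},
    {"x": -33, "y": -32, "z": 0, "spin": 0, "gripper": 0},
    {"x": -33, "y": -32, "z": 0, "spin": 0, "gripper": 0},
    {"x": -33, "y": -32, "z": 0, "spin": 0, "gripper": 0},
    {"x": -33, "y": -32, "z": 0, "spin": 0, "gripper": 0},
    {"x": -33, "y": -32, "z": 0, "spin": 0, "gripper": 0},
    {"x": -33, "y": -32, "z": 0, "spin": 0, "gripper": 0},
    {"x": -33, "y": -32, "z": 0, "spin": 0, "gripper": 0},
    {"x": -33, "y": -32, "z": 0, "spin": 0, "gripper": 0},
  ],
  force=40,
)

```text
time: 1.1
eef_pos: [0.4307, 0.2208, 0.215]
tcp_rot: [0.171, 0.985, -0.0, -0.0]
contact_force: [1.2, -0.3, -0.9]
opening: 0.5
finger_force: 0.0
```

```bash
python3 -c "
from h import *
go([*PIN,.2],3.77)"
```

```text
t 1.1 p [0.4307 0.2208 0.215 ] psi 70.26 F [ 1.2 -0.3 -0.9] M [ 0.01 -0.02  0.  ] op 42.5 ff 0.0 q6 -0.96
shift mm (tool) [-67.3 -60.5  15. ] then spin 66.49
```

>>> step_arm(
  commands=[
    {"x": -33.5, "y": -30.2, "z": 0, "spin": 0, "gripper": 0},
    {"x": -33.5, "y": -30.2, "z": 0, "spin": 0, "gripper": 0},
    {"x": 0, "y": 0, "z": 0, "spin": 8.3, "gripper": 0},
    {"x": 0, "y": 0, "z": 0, "spin": 8.3, "gripper": 0},
    {"x": 0, "y": 0, "z": 0, "spin": 8.3, "gripper": 0},
    {"x": 0, "y": 0, "z": 0, "spin": 8.3, "gripper": 0},
    {"x": 0, "y": 0, "z": 0, "spin": 8.3, "gripper": 0},
    {"x": 0, "y": 0, "z": 0, "spin": 8.3, "gripper": 0},
    {"x": 0, "y": 0, "z": 0, "spin": 8.3, "gripper": 0},
    {"x": 0, "y": 0, "z": 0, "spin": 8.3, "gripper": 0},
  ],
)

```text
time: 2.1
eef_pos: [0.4728, 0.143, 0.2148]
tcp_rot: [0.685, 0.728, -0.0, -0.0]
contact_force: [-0.0, 0.3, -0.4]
opening: 0.502
finger_force: 0.0
```

```bash
python3 -c "
from h import *
go([*PIN,.098],3.77)
c=snap('wrist','w1');print(c['mount'],c['fx'],c['cx'])
b=cv2.imread('pics/w1.png');cv2.imwrite('pics/e.png',b)"
```

```text
t 2.1 p [0.4728 0.143  0.2148] psi 3.5 F [-0.   0.3 -0.4] M [-0.04  0.    0.02] op 42.7 ff 0.0 q6 0.03
shift mm (tool) [ -2.    0.8 116.8] then spin -0.27
[[-2.28196741e-04  9.62353565e-01  2.71800595e-01  6.85161087e-02]
 [ 9.99999686e-01  4.25702116e-04 -6.67692722e-04 -6.80882624e-05]
 [-7.58262560e-04  2.71800357e-01 -9.62353361e-01 -1.57237723e-01]
 [ 0.00000000e+00  0.00000000e+00  0.00000000e+00  1.00000000e+00]] 289.3457481680857 256.96994047087105
```

View pics/e.png

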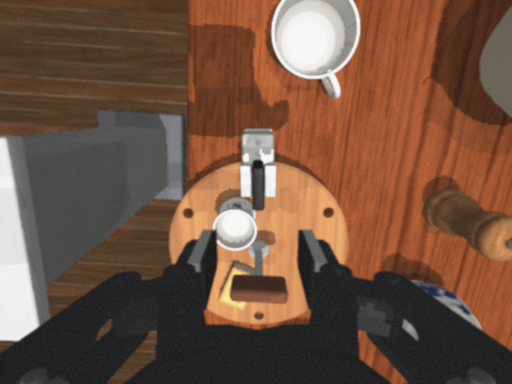

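Wrist view: the wing runs from about (258,162) to (259,208), almost centred between the fingers. The egg cup is at (236,226) and the bar at (259,289). Quick check, then descend.

```bash
python3 -c "
from h import *
c=load('w1')
for p in [(258,162),(259,208),(258.5,185)]: print(atz(ray(c,p),.1105))
for p in [(231,289),(287,289)]: print('bar',atz(ray(c,p),.13))
"
```

```text
[0.47227674 0.16677521 0.1105    ]
[0.47596297 0.12267219 0.1105    ]
[0.47407878 0.14521509 0.1105    ]
bar [0.45375292 0.04584483 0.13      ]
bar [0.50737264 0.0491239  0.13      ]
```

>>> step_arm(
  commands=[
    {"x": -1, "y": 0.4, "z": 0, "spin": -0.3, "gripper": 0},
    {"x": -1, "y": 0.4, "z": 10, "spin": 0, "gripper": 0},
    {"x": 0, "y": 0, "z": 15, "spin": 0, "gripper": 0},
    {"x": 0, "y": 0, "z": 15, "spin": 0, "gripper": 0},
    {"x": 0, "y": 0, "z": 15, "spin": 0, "gripper": 0},
    {"x": 0, "y": 0, "z": 10, "spin": 0, "gripper": 0},
    {"x": 0, "y": 0, "z": 5, "spin": 0, "gripper": 0},
    {"x": 0, "y": 0, "z": 0, "spin": 0, "gripper": 0},
    {"x": 0, "y": 0, "z": 0, "spin": 0, "gripper": 0},
    {"x": 0, "y": 0, "z": 0, "spin": 0, "gripper": 0},
  ],
)

```text
time: 3.15
eef_pos: [0.4747, 0.1412, 0.1462]
tcp_rot: [0.681, 0.732, 0.001, 0.001]
contact_force: [0.2, 0.5, 0.1]
opening: 0.501
finger_force: 0.0
```

```bash
python3 -c "
from h import *
go([*PIN,.098],3.77)"
```

```text
t 3.15 p [0.4747 0.1412 0.1462] psi 4.15 F [0.2 0.5 0.1] M [ 0.01 -0.01  0.05] op 42.6 ff 0.0 q6 0.01
shift mm (tool) [-0.  -1.2 48.2] then spin 0.38
```

>>> step_arm(
  commands=[
    {"x": 0.5, "y": -0.6, "z": 10, "spin": 0.2, "gripper": 0},
    {"x": 0, "y": 0, "z": 15, "spin": 0, "gripper": 0},
    {"x": 0, "y": 0, "z": 12, "spin": 0, "gripper": 0},
    {"x": 0, "y": 0, "z": 10, "spin": 0, "gripper": 0},
    {"x": 0, "y": 0, "z": 0, "spin": 0, "gripper": 0.2},
    {"x": 0, "y": 0, "z": 0, "spin": 0, "gripper": 0.4},
    {"x": 0, "y": 0, "z": 0, "spin": 0, "gripper": 0.7},
    {"x": 0, "y": 0, "z": 0, "spin": 0, "gripper": 1},
    {"x": 0, "y": 0, "z": 0, "spin": 0, "gripper": 1},
    {"x": 0, "y": 0, "z": 0, "spin": 0, "gripper": 1},
  ],
  force=50,
)

```text
time: 4.15
eef_pos: [0.4737, 0.1416, 0.0987]
tcp_rot: [0.682, 0.731, 0.0, 0.0]
contact_force: [-1.5, -1.1, 0.4]
opening: 0.001
finger_force: 0.0
```

```bash
python3 -c "
from h import *
go([*PIN,.098],3.77)"
```

```text
t 4.15 p [0.4737 0.1416 0.0987] psi 3.95 F [-1.5 -1.1  0.4] M [ 0.03 -0.01  0.01] op 0.1 ff 0.0 q6 0.02
shift mm (tool) [-0.5 -0.1  0.7] then spin 0.18
```

The fingers shut on nothing, so I'll look.

```bash
python3 -c "
from h import *
c=snap('wrist','w2');s=snap('scene','s2')
a=cv2.resize(c['color'][100:384,130:390,::-1],(400,437)); b=cv2.resize(s['color'][152:237,195:273,::-1],(400,436),interpolation=cv2.INTER_CUBIC)
cv2.imwrite('pics/f.png',np.hstack([a[:436],b]))"
```

```text
(no output)
```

View pics/f.png

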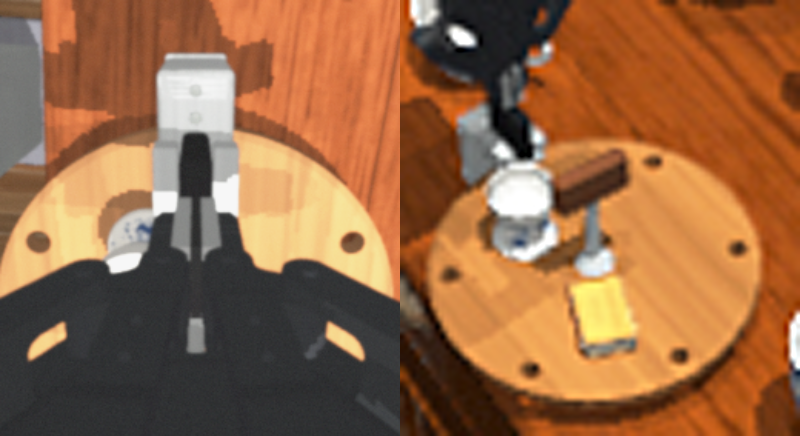

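The wrist crop shows the fingers on either side of the black wing, whose far end is at (195,135). I'll check this numerically.

```bash
python3 -c "
from h import *
pose()
c=load('w2')
for p in [(195,135),(195,195)]:
  u,v=p[0]/1.5385+130,p[1]/1.5385+100
  print(atz(ray(c,(u,v)),.1105), c['z_map'][int(v)-2:int(v)+8:2,int(u)])
z=c['z_map'];M=np.array(c['mount'])
for v in range(180,330,10):
  u=257;o,d=ray(c,(u,v));print(v,o+d*z[v,u])
"
```

```text
t 4.25 p [0.4736 0.1416 0.0985] psi 3.94 F [ 0.2 -0.5 -0.4] M [ 0.01 -0.02  0.05] op 0.3 ff 0.0 q6 0.02
[0.47151024 0.17164124 0.1105    ] [0.1974021  0.18725187 0.1813859  0.17727673 0.17438014]
[0.4729994  0.14990937 0.1105    ] [0.1572     0.15736479 0.14908077 0.14614551 0.14388926]
180 [0.47216759 0.16499075 0.06462003]
190 [0.47231071 0.16254583 0.08144348]
200 [0.47227421 0.16261573 0.10277826]
210 [0.4725094  0.15905364 0.10933912]
220 [0.47291808 0.15312313 0.10874753]
230 [0.47296054 0.15225341 0.12042203]
240 [0.47293641 0.15234569 0.13238765]
250 [0.47296123 0.15179105 0.14135357]
260 [0.47293954 0.15191164 0.15036504]
270 [0.47321018 0.14795433 0.15136191]
280 [0.47354092 0.14315127 0.1510457 ]
290 [0.47384081 0.13877932 0.15154889]
300 [0.47419717 0.13360805 0.15103173]
310 [0.48038469 0.04593275 0.04424291]
320 [0.48037186 0.04585455 0.05649629]
```

```bash
python3 -c "
from h import *
np.set_printoptions(precision=4,suppress=True)
c=load('w2');z=c['z_map'];s=c['state'];Q=R.from_quat(s['tcp_rot'])
for v in (195,210,220,228,235,245,255):
  print(v)
  for u in range(233,283,3):
    o,d=ray(c,(u,v));p=Q.inv().apply(o+d*z[v,u]-s['eef_pos'])*1000
    print(u,np.round(p,1),c['color'][v,u],end=' | ')
  print()
"
```

```text
195
233 [ 15.7 -15.6  24.1] [155 157 155] | 236 [ 16.3 -13.5  22.1] [154 156 153] | 239 [ 16.2 -11.6  22.4] [154 153 151] | 242 [15.9 -9.7 23.6] [154 154 153] | 245 [15.2 -7.8 26. ] [151 151 149] | 248 [20.6 -5.3  7.4] [81 80 78] | 251 [21.2 -3.5  5.5] [41 39 39] | 254 [21.1 -1.7  5.5] [42 40 41] | 257 [21.2  0.1  5.4] [39 40 39] | 260 [21.   1.8  6.1] [39 37 38] | 263 [20.4  3.6  8. ] [39 39 38] | 266 [13.   6.3 33.6] [103 104 103] | 269 [15.8  7.9 23.8] [151 152 150] | 272 [16.2  9.8 22.4] [156 159 156] | 275 [16.1 11.7 22.7] [157 156 155] | 278 [16.5 13.6 21.4] [154 155 152] | 281 [15.7 15.7 24. ] [154 154 152] | 
210
233 [  6.6 -15.5  20.6] [178 180 178] | 236 [  6.3 -13.7  21.6] [176 178 175] | 239 [  6.4 -11.7  21.3] [179 178 176] | 242 [ 7.  -9.6 19.5] [178 177 176] | 245 [ 4.7 -8.  26.1] [143 143 141] | 248 [ 17.4  -4.8 -10.3] [43 40 43] | 251 [17.1 -3.2 -9.5] [42 43 43] | 254 [ 17.3  -1.6 -10.2] [41 40 40] | 257 [ 17.5   0.  -10.7] [44 45 47] | 260 [ 17.3   1.7 -10. ] [43 43 42] | 263 [ 17.4   3.3 -10.4] [42 43 44] | 266 [17.   4.9 -9.4] [44 42 42] | 269 [ 6.1  7.9 22. ] [16
[... 2735 characters left out ...]
53] | 281 [  6.9  11.5 -31. ] [52 52 51] | 
255
233 [  6.3 -10.8 -39.7] [47 48 49] | 236 [  7.   -9.3 -41.1] [54 53 54] | 239 [  6.4  -8.  -40.1] [50 51 51] | 242 [ 10.7  -6.2 -48.1] [126 125 124] | 245 [ 10.2  -5.  -47.2] [136 136 134] | 248 [ 10.6  -3.8 -48. ] [137 137 137] | 251 [ 10.5  -2.5 -47.8] [139 141 139] | 254 [ 10.3  -1.3 -47.4] [72 74 73] | 257 [ 10.4   0.  -47.6] [47 48 47] | 260 [ 10.5   1.3 -47.7] [73 73 72] | 263 [ 10.4   2.5 -47.7] [138 139 137] | 266 [ 10.9   3.7 -48.6] [135 136 135] | 269 [ 10.1   5.1 -47.1] [135 134 134] | 272 [ 10.4   6.3 -47.6] [122 122 122] | 275 [  6.4   8.1 -40.1] [51 50 50] | 278 [  6.7   9.4 -40.7] [48 51 50] | 281 [  6.8  10.7 -40.8] [46 48 51] |
```

The depth shows closed pads only above the wing top, so the tips may sit higher than assumed. I'll open, rise, shut, and measure the tips.

>>> step_arm(
  commands=[
    {"x": 0, "y": 0, "z": 0, "spin": 0, "gripper": 0},
    {"x": 0, "y": 0, "z": 0, "spin": 0, "gripper": 0},
    {"x": 0, "y": 0, "z": 0, "spin": 0, "gripper": 0},
    {"x": 0, "y": 0, "z": -15, "spin": 0, "gripper": 0},
    {"x": 0, "y": 0, "z": -15, "spin": 0, "gripper": 0},
    {"x": 0, "y": 0, "z": -15, "spin": 0, "gripper": 0.5},
    {"x": 0, "y": 0, "z": 0, "spin": 0, "gripper": 1},
    {"x": 0, "y": 0, "z": 0, "spin": 0, "gripper": 1},
    {"x": 0, "y": 0, "z": 0, "spin": 0, "gripper": 1},
    {"x": 0, "y": 0, "z": 0, "spin": 0, "gripper": 1},
  ],
)

```text
time: 5.25
eef_pos: [0.4728, 0.1415, 0.1422]
tcp_rot: [0.682, 0.731, -0.001, -0.001]
contact_force: [-0.2, -0.1, 0.0]
opening: 0.0
finger_force: 0.0
```

```bash
python3 -c "
from h import *
np.set_printoptions(precision=1,suppress=True)
pose()
c=snap('wrist','w3');z=c['z_map'];s=c['state'];Q=R.from_quat(s['tcp_rot'])
for v in range(150,270,5):
  for u in (249,257,265):
    o,d=ray(c,(u,v));p=Q.inv().apply(o+d*z[v,u]-s['eef_pos'])*1000
    print(v,u,p,end=' | ')
  print()
"
```

```text
t 5.25 p [0.5 0.1 0.1] psi 3.94 F [-0.2 -0.1  0. ] M [ 0.  -0.  -0.1] op 0.0 ff 0.0 q6 0.02
150 249 [38.1 -6.3 77.3] | 150 257 [38.4  0.1 75.6] | 150 265 [38.2  6.6 76.7] | 
155 249 [34.  -6.4 77.9] | 155 257 [34.1  0.1 77. ] | 155 265 [34.   6.6 77.8] | 
160 249 [30.1 -6.4 76.6] | 160 257 [29.9  0.1 78.1] | 160 265 [30.   6.7 77.5] | 
165 249 [25.8 -6.4 77.7] | 165 257 [26.2  0.1 75.7] | 165 265 [25.7  6.7 78.1] | 
170 249 [21.6 -6.5 77.9] | 170 257 [21.9  0.1 76.3] | 170 265 [21.5  6.7 78.5] | 
175 249 [17.4 -6.5 77.6] | 175 257 [21.2  0.1 60.2] | 175 265 [17.4  6.8 77.6] | 
180 249 [13.  -6.6 78.2] | 180 257 [21.3  0.1 43.2] | 180 265 [20.   5.9 48.6] | 
185 249 [ 9.  -6.6 77.3] | 185 257 [19.8  0.1 34.4] | 185 265 [19.8  5.5 34.4] | 
190 249 [ 4.7 -6.6 77.1] | 190 257 [16.3  0.1 34.3] | 190 265 [16.6  5.5 33.2] | 
195 249 [-0.3 -6.7 79.1] | 195 257 [13.   0.1 33.4] | 195 265 [12.8  5.6 34.2] | 
200 249 [-4.5 -6.7 78.4] | 200 257 [ 9.7  0.1 32.4] | 200 265 [ 9.4  5.6 33.4] | 
205 249 [-8.4 -6.7 76.5] | 205 257 [ 5.9  0.1 33.1] | 205 265 [ 5.8  5.6 33.4] | 
210 249 [-13.7  -6.8  79
[... 342 characters left out ...]
] | 230 257 [ 10.5   0.  -21.4] | 230 265 [ 10.5   4.1 -21.4] | 
235 249 [ 10.8  -3.8 -28.2] | 235 257 [ 10.4   0.  -27.2] | 235 265 [ 10.5   3.9 -27.5] | 
240 249 [ 10.5  -3.7 -33. ] | 240 257 [ 11.    0.  -34.3] | 240 265 [ 10.6   3.8 -33.3] | 
245 249 [ 10.8  -3.6 -38.9] | 245 257 [ 10.9   0.  -39.2] | 245 265 [ 10.1   3.6 -37.6] | 
250 249 [ 11.   -3.4 -44.3] | 250 257 [ 10.2   0.  -42.7] | 250 265 [ 10.4   3.5 -43. ] | 
255 249 [ 10.5  -3.3 -47.7] | 255 257 [ 11.    0.  -48.8] | 255 265 [ 10.3   3.4 -47.4] | 
260 249 [ 10.7  -3.2 -52.4] | 260 257 [ 10.5   0.  -52. ] | 260 265 [ 10.5   3.2 -52. ] | 
265 249 [ 12.   -3.  -58.5] | 265 257 [  9.    0.  -53.3] | 265 265 [ 11.1   3.1 -57.1] |
```

The closed tips stand about 18 mm behind the reported TCP rather than 14 mm ahead, so the fingers closed above the wing. I'll apply that 32 mm correction and descend about 68 mm.

>>> step_arm(
  commands=[
    {"x": 0, "y": 0, "z": 0, "spin": 0, "gripper": 0},
    {"x": 0, "y": 0, "z": 0, "spin": 0, "gripper": 0},
    {"x": 0, "y": 0, "z": 0, "spin": 0, "gripper": 0},
    {"x": 0, "y": 0.3, "z": 12, "spin": 0, "gripper": 0},
    {"x": 0, "y": 0.3, "z": 12, "spin": 0, "gripper": 0},
    {"x": 0, "y": 0, "z": 12, "spin": 0, "gripper": 0},
    {"x": 0, "y": 0, "z": 10, "spin": 0, "gripper": 0},
    {"x": 0, "y": 0, "z": 5, "spin": 0, "gripper": 0},
    {"x": 0, "y": 0, "z": 3, "spin": 0, "gripper": 0},
    {"x": 0, "y": 0, "z": 0, "spin": 0, "gripper": 0},
  ],
)

```text
time: 6.3
eef_pos: [0.4739, 0.1416, 0.0889]
tcp_rot: [0.682, 0.731, -0.0, -0.0]
contact_force: [-0.3, -0.2, 1.1]
opening: 0.497
finger_force: 0.0
```

```bash
python3 -c "
from h import *
pose()"
```

```text
t 6.3 p [0.4739 0.1416 0.0889] psi 3.94 F [-0.3 -0.2  1.1] M [ 0.03 -0.    0.06] op 42.2 ff 0.0 q6 0.02
```

No contact, so I'll go on down and close.

>>> step_arm(
  commands=[
    {"x": 0, "y": 0, "z": 5, "spin": 0, "gripper": 0},
    {"x": 0, "y": 0, "z": 5, "spin": 0, "gripper": 0},
    {"x": 0, "y": 0, "z": 5, "spin": 0, "gripper": 0},
    {"x": 0, "y": 0, "z": 0, "spin": 0, "gripper": 0.2},
    {"x": 0, "y": 0, "z": 0, "spin": 0, "gripper": 0.4},
    {"x": 0, "y": 0, "z": 0, "spin": 0, "gripper": 0.6},
    {"x": 0, "y": 0, "z": 0, "spin": 0, "gripper": 0.8},
    {"x": 0, "y": 0, "z": 0, "spin": 0, "gripper": 1},
    {"x": 0, "y": 0, "z": 0, "spin": 0, "gripper": 1},
    {"x": 0, "y": 0, "z": 0, "spin": 0, "gripper": 1},
  ],
  force=50,
)

```text
time: 7.3
eef_pos: [0.4739, 0.1416, 0.0747]
tcp_rot: [0.682, 0.731, -0.0, -0.0]
contact_force: [-3.0, -0.9, 4.9]
opening: 0.127
finger_force: 51.2
```

```bash
python3 -c "
from h import *
pose()"
```

```text
t 7.3 p [0.4739 0.1416 0.0747] psi 3.94 F [-3.  -0.9  4.9] M [-0.1   0.6  -0.07] op 10.8 ff 51.2 q6 0.02
```

Gripped. Lifting 13 mm.

>>> step_arm(
  commands=[
    {"x": 0, "y": 0, "z": -2, "spin": 0, "gripper": 1},
    {"x": 0, "y": 0, "z": -2, "spin": 0, "gripper": 1},
    {"x": 0, "y": 0, "z": -2, "spin": 0, "gripper": 1},
    {"x": 0, "y": 0, "z": -2, "spin": 0, "gripper": 1},
    {"x": 0, "y": 0, "z": -2, "spin": 0, "gripper": 1},
    {"x": 0, "y": 0, "z": -2, "spin": 0, "gripper": 1},
    {"x": 0, "y": 0, "z": -1, "spin": 0, "gripper": 1},
    {"x": 0, "y": 0, "z": 0, "spin": 0, "gripper": 1},
    {"x": 0, "y": 0, "z": 0, "spin": 0, "gripper": 1},
    {"x": 0, "y": 0, "z": 0, "spin": 0, "gripper": 1},
  ],
)

```text
time: 8.3
eef_pos: [0.4737, 0.1416, 0.087]
tcp_rot: [0.682, 0.731, -0.0, -0.0]
contact_force: [0.1, 0.4, -7.4]
opening: 0.124
finger_force: 49.4
```

```bash
python3 -c "
from h import *
pose()"
```

```text
t 8.3 p [0.4737 0.1416 0.087 ] psi 3.94 F [ 0.1  0.4 -7.4] M [ 0.1  -0.03 -0.06] op 10.5 ff 49.4 q6 0.02
```

Spring force is right, no slip. Turning clockwise 82°.

>>> step_arm(
  commands=[
    {"x": 0, "y": 0, "z": -0.5, "spin": 8.2, "gripper": 1},
    {"x": 0, "y": 0, "z": 0, "spin": 8.2, "gripper": 1},
    {"x": 0, "y": 0, "z": 0, "spin": 8.2, "gripper": 1},
    {"x": 0, "y": 0, "z": 0, "spin": 8.2, "gripper": 1},
    {"x": 0, "y": 0, "z": 0, "spin": 8.2, "gripper": 1},
    {"x": 0, "y": 0, "z": 0, "spin": 8.2, "gripper": 1},
    {"x": 0, "y": 0, "z": 0, "spin": 8.2, "gripper": 1},
    {"x": 0, "y": 0, "z": 0, "spin": 8.2, "gripper": 1},
    {"x": 0, "y": 0, "z": 0, "spin": 8.2, "gripper": 1},
    {"x": 0, "y": 0, "z": 0, "spin": 8.2, "gripper": 1},
  ],
)

```text
time: 9.3
eef_pos: [0.474, 0.1412, 0.0877]
tcp_rot: [0.995, 0.102, -0.0, 0.001]
contact_force: [-0.7, -0.7, -7.9]
opening: 0.124
finger_force: 49.4
```

```bash
python3 -c "
from h import *
pose()"
```

```text
t 9.3 p [0.474  0.1412 0.0877] psi -78.35 F [-0.7 -0.7 -7.9] M [-0.22 -0.19  0.  ] op 10.5 ff 49.4 q6 1.45
```

>>> step_arm(
  commands=[
    {"x": 0, "y": 0, "z": 1.2, "spin": 0, "gripper": 1},
    {"x": 0, "y": 0, "z": 1.2, "spin": 0, "gripper": 1},
    {"x": 0, "y": 0, "z": 0, "spin": 0, "gripper": 0.6},
    {"x": 0, "y": 0, "z": 0, "spin": 0, "gripper": 0.3},
    {"x": 0, "y": 0, "z": 0, "spin": 0, "gripper": 0.3},
    {"x": 0, "y": 0, "z": 0, "spin": 0, "gripper": 0.3},
    {"x": 0, "y": 0, "z": -15, "spin": 0, "gripper": 0.3},
    {"x": 0, "y": 0, "z": -25, "spin": 0, "gripper": 0.3},
    {"x": 0, "y": 0, "z": -25, "spin": 0, "gripper": 0.3},
    {"x": 0, "y": 0, "z": -15, "spin": 0, "gripper": 0},
  ],
)

```text
time: 10.3
eef_pos: [0.4753, 0.1418, 0.1682]
tcp_rot: [0.995, 0.104, 0.002, -0.0]
contact_force: [-0.7, -0.8, 0.1]
opening: 0.491
finger_force: 0.0
```

```bash
python3 -c "
from h import *
np.set_printoptions(precision=4,suppress=True)
c=snap('wrist','w4');z=c['z_map'];s=c['state'];t=snap('top','t4')
# wing top and bar
o=[]
for v in range(0,384,2):
  for u in range(150,380,2):
    if z[v,u]>0:
      a,d=ray(c,(u,v));p=a+d*z[v,u]
      if np.hypot(*(p[:2]-PIN))<.035 and .114<p[2]<.13 and c['color'][v,u].max()<90:o.append(p)
o=np.array(o);print(len(o)); 
if len(o): m=o.mean(0);print('wing',m, np.linalg.svd(o[:,:2]-m[:2])[2][0])
go([*ST,.19],-86.2)
w=c['color'][:,:,::-1];tt=cv2.resize(t['color'][165:240,190:290,::-1],(400,300),interpolation=cv2.INTER_CUBIC)
cv2.imwrite('pics/g.png',np.hstack([cv2.resize(w,(400,300)),tt]))"
```

```text
201
wing [0.4762 0.1413 0.119 ] [-0.9718 -0.2358]
t 10.4 p [0.4762 0.1419 0.1688] psi -78.04 F [0.4 0.2 0.2] M [-0.   -0.02  0.02] op 42.3 ff 0.0 q6 1.45
shift mm (tool) [-16.8  99.3 -21.3] then spin 8.16
```

View pics/g.png

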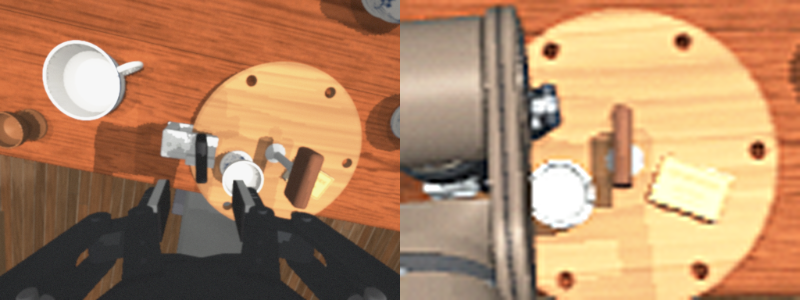

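The wing is parked crosswise, at (203,155) in the wrist half, with its top at about 0.119–0.121 m. The egg cup still stands at (243,180), and the bar is at (305,178). Next, over to the bar.

>>> step_arm(
  commands=[
    {"x": -5.5, "y": 33, "z": 0, "spin": 0, "gripper": 0},
    {"x": -5.5, "y": 33, "z": 0, "spin": 0, "gripper": 0},
    {"x": -5.5, "y": 33, "z": 0, "spin": 0, "gripper": 0},
    {"x": 0, "y": 0, "z": 0, "spin": 5, "gripper": 0},
    {"x": 0, "y": 0, "z": 0, "spin": 5, "gripper": 0},
    {"x": 0, "y": 0, "z": 8, "spin": 0, "gripper": 0},
    {"x": 0, "y": 0, "z": 0, "spin": 0, "gripper": 0},
    {"x": 0, "y": 0, "z": 0, "spin": 0, "gripper": 0},
    {"x": 0, "y": 0, "z": 0, "spin": 0, "gripper": 0},
    {"x": 0, "y": 0, "z": 0, "spin": 0, "gripper": 0},
  ],
)

```text
time: 11.4
eef_pos: [0.4785, 0.0416, 0.1575]
tcp_rot: [1.0, 0.017, 0.0, 0.0]
contact_force: [0.2, 0.1, 0.1]
opening: 0.493
finger_force: 0.0
```

```bash
python3 -c "
from h import *
go([*ST,.096],-87.9)"
```

```text
t 11.4 p [0.4785 0.0416 0.1575] psi -88.01 F [0.2 0.1 0.1] M [ 0.02  0.01 -0.03] op 41.9 ff 0.0 q6 1.41
shift mm (tool) [ 1.7  0.3 61.5] then spin -0.11
```

>>> step_arm(
  commands=[
    {"x": 0.8, "y": 0.2, "z": 15, "spin": 0, "gripper": 0},
    {"x": 0.8, "y": 0, "z": 15, "spin": 0, "gripper": 0},
    {"x": 0, "y": 0, "z": 15, "spin": 0, "gripper": 0},
    {"x": 0, "y": 0, "z": 15, "spin": 0, "gripper": 0},
    {"x": 0, "y": 0, "z": 0, "spin": 0, "gripper": 0.3},
    {"x": 0, "y": 0, "z": 0, "spin": 0, "gripper": 0.5},
    {"x": 0, "y": 0, "z": 0, "spin": 0, "gripper": 0.7},
    {"x": 0, "y": 0, "z": 0, "spin": 0, "gripper": 1},
    {"x": 0, "y": 0, "z": 0, "spin": 0, "gripper": 1},
    {"x": 0, "y": 0, "z": 0, "spin": 0, "gripper": 1},
  ],
  force=40,
)

```text
time: 12.4
eef_pos: [0.4807, 0.0413, 0.0984]
tcp_rot: [1.0, 0.017, 0.001, -0.0]
contact_force: [-0.6, 1.6, 2.6]
opening: 0.154
finger_force: 41.1
```

```bash
python3 -c "
from h import *
go([*ST,.096],-87.9)"
```

```text
t 12.4 p [0.4807 0.0413 0.0984] psi -88.06 F [-0.6  1.6  2.6] M [0.24 0.12 0.03] op 13.1 ff 41.1 q6 1.41
shift mm (tool) [-0.5  0.   2.4] then spin -0.16
```

>>> step_arm(
  commands=[
    {"x": 0, "y": 0, "z": 0, "spin": -2, "gripper": 1},
    {"x": 0, "y": 0, "z": 0, "spin": -2, "gripper": 1},
    {"x": 0, "y": 0, "z": 0, "spin": -2, "gripper": 1},
    {"x": 0, "y": 0, "z": 0, "spin": -2, "gripper": 1},
    {"x": 0, "y": 0, "z": 0, "spin": -2, "gripper": 1},
    {"x": 0, "y": 0, "z": 0, "spin": -3, "gripper": 1},
    {"x": 0, "y": 0, "z": 0, "spin": -4, "gripper": 1},
    {"x": 0, "y": 0, "z": 0, "spin": -4, "gripper": 1},
    {"x": 0, "y": 0, "z": 0, "spin": -4, "gripper": 1},
    {"x": 0, "y": 0, "z": 0, "spin": -4, "gripper": 1},
  ],
)

```text
time: 13.4
eef_pos: [0.4806, 0.0415, 0.0984]
tcp_rot: [0.964, 0.267, 0.001, -0.0]
contact_force: [-2.0, 2.5, 3.4]
opening: 0.156
finger_force: 41.7
```

```bash
python3 -c "
from h import *
pose()"
```

```text
t 13.4 p [0.4806 0.0415 0.0984] psi -59.02 F [-2.   2.5  3.4] M [ 0.32  0.16 -0.35] op 13.2 ff 41.7 q6 0.9
```

>>> step_arm(
  commands=[
    {"x": 0, "y": 0, "z": 0, "spin": -4, "gripper": 1},
    {"x": 0, "y": 0, "z": 0, "spin": -4, "gripper": 1},
    {"x": 0, "y": 0, "z": 0, "spin": -4, "gripper": 1},
    {"x": 0, "y": 0, "z": 0, "spin": -4, "gripper": 1},
    {"x": 0, "y": 0, "z": 0, "spin": -4, "gripper": 1},
    {"x": 0, "y": 0, "z": 0, "spin": -4, "gripper": 1},
    {"x": 0, "y": 0, "z": 0, "spin": -3, "gripper": 1},
    {"x": 0, "y": 0, "z": 0, "spin": -2, "gripper": 1},
    {"x": 0, "y": 0, "z": 0, "spin": -1, "gripper": 1},
    {"x": 0, "y": 0, "z": 0, "spin": 0, "gripper": 1},
  ],
)

```text
time: 14.4
eef_pos: [0.4805, 0.0416, 0.0984]
tcp_rot: [0.862, 0.507, 0.001, -0.0]
contact_force: [-2.5, 2.7, 4.7]
opening: 0.154
finger_force: 41.5
```

```bash
cat >> h.py <<'E'
def holes(c,zt=.0363):
    # rectify tray-top plane about ST (stand frame), 0.5 mm/px, 640x640... x_fwd up, y_left left
    n=480;g=np.zeros((n,n,2),np.float32);o,_=ray(c,(0,0))
    yy,xx=np.mgrid[0:n,0:n]; fx=(n/2-yy)*.0005; ly=(n/2-xx)*.0005
    a=np.radians(YAW);X=ST[0]+fx*np.cos(a)-ly*np.sin(a);Y=ST[1]+fx*np.sin(a)+ly*np.cos(a)
    P=np.stack([X,Y,np.full_like(X,zt)],-1)-o
    if 'eye' in c: Q=R.from_quat(c['attitude']).as_matrix()
    else: Q=R.from_quat(c['state']['tcp_rot']).as_matrix()@np.array(c['mount'])[:3,:3]
    C=P@Q
    m1=(C[...,0]/-C[...,2]*c['fx']+c['cx']).astype(np.float32);m2=(-C[...,1]/-C[...,2]*c['fy']+c['cy']).astype(np.float32)
    im=cv2.remap(c['color'],m1,m2,cv2.INTER_LINEAR)
    g=cv2.cvtColor(im,cv2.COLOR_RGB2GRAY)
    # polar profile: darkness at r=100mm
    th=np.radians(np.arange(0,360,.25));prof=[]
    for r in np.arange(96,105,2): prof.append(cv2.remap(g,(n/2-2*r*np.sin(th)).astype(np.float32)[None],(n/2-2*r*np.cos(th)).astype(np.float32)[None],1)[0])
    return im,np.mean(prof,0)
E
python3 -c "
from h import *
pose()
for n,f in (('scene','s5'),('wrist','w5'),('top','t5')):
  c=snap(n,f);im,p=holes(c)
  m=p<105
  runs=[];i=0
  while i<1440:
    if m[i]:
      j=i
      while j<1440 and m[j]:j+=1
      if 10<j-i<50:runs.append((round((i+j-1)/8,2),(j-i)/4))
      i=j
    i+=1
  print(n,runs); cv2.imwrite('pics/r_%s.png'%n,im[:,:,::-1])
im,p=holes(load('top0'))
cv2.imwrite('pics/k.png',np.hstack([cv2.resize(cv2.imread('pics/r_%s.png'%n),(266,266)) for n in ('scene','wrist','top')]))
"
```

```text
t 14.4 p [0.4805 0.0416 0.0984] psi -29.08 F [-2.5  2.7  4.7] M [ 0.46  0.38 -0.12] op 13.1 ff 41.5 q6 0.38
scene [(19.75, 4.25), (140.25, 5.25), (200.12, 5.5), (259.62, 6.5), (319.88, 5.5)]
wrist [(19.75, 5.75), (139.75, 4.75)]
top [(85.62, 5.0), (122.25, 7.75), (194.0, 3.25), (259.88, 5.5)]
```

View pics/k.png

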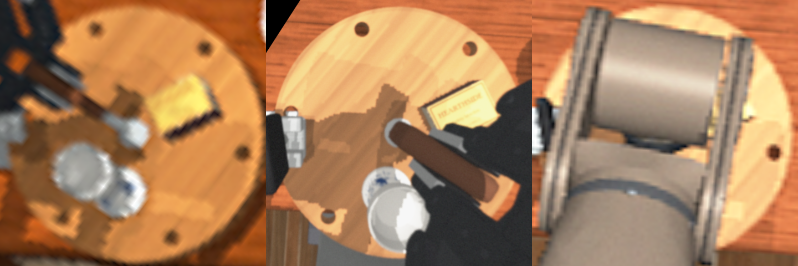

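The rectified views show the tray holes at 20° mod 60, so the tray has turned 50° and needs 10° more. The egg cup is standing.

>>> step_arm(
  commands=[
    {"x": 0, "y": 0, "z": 0, "spin": -2, "gripper": 1},
    {"x": 0, "y": 0, "z": 0, "spin": -2, "gripper": 1},
    {"x": 0, "y": 0, "z": 0, "spin": -2, "gripper": 1},
    {"x": 0, "y": 0, "z": 0, "spin": -2, "gripper": 1},
    {"x": 0, "y": 0, "z": 0, "spin": -1, "gripper": 1},
    {"x": 0, "y": 0, "z": 0, "spin": -0.5, "gripper": 1},
    {"x": 0, "y": 0, "z": 0, "spin": -0.5, "gripper": 1},
    {"x": 0, "y": 0, "z": 0, "spin": 0, "gripper": 1},
    {"x": 0, "y": 0, "z": 0, "spin": 0, "gripper": 1},
    {"x": 0, "y": 0, "z": 0, "spin": 0, "gripper": 1},
  ],
)

```text
time: 15.55
eef_pos: [0.4804, 0.0416, 0.0984]
tcp_rot: [0.815, 0.58, 0.001, -0.0]
contact_force: [-2.0, 2.7, 5.7]
opening: 0.153
finger_force: 41.5
```

```bash
cat >> h.py <<'E'
def runs(n,f,lo=12,hi=40):
    c=snap(n,f);im,p=holes(c);m=p<105;out=[];i=0
    while i<1440:
        if m[i]:
            j=i
            while j<1440 and m[j]:j+=1
            if lo<j-i<hi: out.append(((i+j-1)/8,(j-i)/4))
            i=j
        i+=1
    print(n,out)
E
python3 -c "
from h import *
pose();runs('scene','s6');runs('wrist','w6')"
```

```text
t 15.55 p [0.4804 0.0416 0.0984] psi -19.09 F [-2.   2.7  5.7] M [ 0.53  0.31 -0.16] op 13.0 ff 41.5 q6 0.21
scene [(29.625, 4.5), (210.125, 6.0), (269.375, 6.5), (329.375, 4.5)]
wrist [(29.75, 5.75), (150.375, 5.0), (329.0, 3.25)]
```

```bash
python3 -c "
from h import *
import h
for f in ('scene0','s6'):
  h.snap=lambda n,f:load(f)
  h.runs('x',f)"
```

```text
x [(29.875, 4.5), (150.25, 4.75), (210.375, 5.0), (269.875, 5.0), (330.0, 5.25)]
x [(29.625, 4.5), (210.125, 6.0), (269.375, 6.5), (329.375, 4.5)]
```

Tray is within ~0.3° of the hole. Nudge, release, rise.

>>> step_arm(
  commands=[
    {"x": 0, "y": 0, "z": 0, "spin": -0.3, "gripper": 1},
    {"x": 0, "y": 0, "z": 0, "spin": 0, "gripper": 1},
    {"x": 0, "y": 0, "z": 0, "spin": 0, "gripper": 0.5},
    {"x": 0, "y": 0, "z": 0, "spin": 0, "gripper": 0.2},
    {"x": 0, "y": 0, "z": 0, "spin": 0, "gripper": 0},
    {"x": 0, "y": 0, "z": 0, "spin": 0, "gripper": 0},
    {"x": 0, "y": 0, "z": -15, "spin": 0, "gripper": 0},
    {"x": 0, "y": 0, "z": -20, "spin": 0, "gripper": 0},
    {"x": 0, "y": 0, "z": -20, "spin": 0, "gripper": 0},
    {"x": 0, "y": 0, "z": -15, "spin": 0, "gripper": 0},
  ],
)

```text
time: 16.65
eef_pos: [0.4804, 0.041, 0.1686]
tcp_rot: [0.813, 0.582, 0.0, 0.0]
contact_force: [-0.2, -0.4, -0.1]
opening: 0.5
finger_force: 0.0
```

```bash
python3 -c "
from h import *
go([.4741,.1413,.17],-78.3);runs('scene','s7')"
```

```text
t 16.65 p [0.4804 0.041  0.1686] psi -18.75 F [-0.2 -0.4 -0.1] M [ 0.05 -0.    0.01] op 42.5 ff 0.0 q6 0.2
shift mm (tool) [ 92.9 -38.2  -1.5] then spin 59.55
scene [(29.875, 5.0), (59.625, 9.0), (85.5, 7.75), (210.25, 5.25), (269.625, 6.5), (330.25, 5.25)]
```

>>> step_arm(
  commands=[
    {"x": 31, "y": -12.7, "z": 0, "spin": 0, "gripper": 0},
    {"x": 31, "y": -12.7, "z": 0, "spin": 0, "gripper": 0},
    {"x": 31, "y": -12.7, "z": 0, "spin": 0, "gripper": 0},
    {"x": 0, "y": 0, "z": 0, "spin": 8.5, "gripper": 0},
    {"x": 0, "y": 0, "z": 0, "spin": 8.5, "gripper": 0},
    {"x": 0, "y": 0, "z": 0, "spin": 8.5, "gripper": 0},
    {"x": 0, "y": 0, "z": 0, "spin": 8.5, "gripper": 0},
    {"x": 0, "y": 0, "z": 0, "spin": 8.5, "gripper": 0},
    {"x": 0, "y": 0, "z": 0, "spin": 8.5, "gripper": 0},
    {"x": 0, "y": 0, "z": 0, "spin": 8.5, "gripper": 0},
  ],
)

```text
time: 17.7
eef_pos: [0.4736, 0.1414, 0.1666]
tcp_rot: [0.995, 0.099, -0.0, 0.0]
contact_force: [-0.1, 0.2, -0.4]
opening: 0.498
finger_force: 0.0
```

```bash
python3 -c "
from h import *
get_state();go([.4740,.1412,.085],-78.3)"
```

```text
t 17.7 p [0.4736 0.1414 0.1666] psi -78.6 F [-0.1  0.2 -0.4] M [ 0.01 -0.    0.  ] op 42.3 ff 0.0 q6 1.46
shift mm (tool) [ 0.5  0.3 81.6] then spin -0.3
```

>>> step_arm(
  commands=[
    {"x": 0, "y": 0, "z": 17, "spin": 0, "gripper": 0},
    {"x": 0, "y": 0, "z": 17, "spin": 0, "gripper": 0},
    {"x": 0, "y": 0, "z": 17, "spin": 0, "gripper": 0},
    {"x": 0, "y": 0, "z": 17, "spin": 0, "gripper": 0},
    {"x": 0, "y": 0, "z": 13, "spin": 0, "gripper": 0},
    {"x": 0, "y": 0, "z": 0, "spin": 0, "gripper": 0.3},
    {"x": 0, "y": 0, "z": 0, "spin": 0, "gripper": 0.6},
    {"x": 0, "y": 0, "z": 0, "spin": 0, "gripper": 1},
    {"x": 0, "y": 0, "z": 0, "spin": 0, "gripper": 1},
    {"x": 0, "y": 0, "z": 0, "spin": 0, "gripper": 1},
  ],
  force=50,
)

```text
time: 18.7
eef_pos: [0.4744, 0.1415, 0.0871]
tcp_rot: [0.995, 0.102, 0.001, 0.0]
contact_force: [0.2, -1.2, -0.9]
opening: 0.127
finger_force: 51.9
```

```bash
python3 -c "
from h import *
pose()"
```

```text
t 18.7 p [0.4744 0.1415 0.0871] psi -78.25 F [ 0.2 -1.2 -0.9] M [-0.12 -0.05  0.06] op 10.8 ff 51.9 q6 1.45
```

>>> step_arm(
  commands=[
    {"x": 0, "y": 0, "z": -2, "spin": 0, "gripper": 1},
    {"x": 0, "y": 0, "z": 0, "spin": -8.2, "gripper": 1},
    {"x": 0, "y": 0, "z": 0, "spin": -8.2, "gripper": 1},
    {"x": 0, "y": 0, "z": 0, "spin": -8.2, "gripper": 1},
    {"x": 0, "y": 0, "z": 0, "spin": -8.2, "gripper": 1},
    {"x": 0, "y": 0, "z": 0, "spin": -8.2, "gripper": 1},
    {"x": 0, "y": 0, "z": 0, "spin": -8.2, "gripper": 1},
    {"x": 0, "y": 0, "z": 0, "spin": -8.2, "gripper": 1},
    {"x": 0, "y": 0, "z": 0, "spin": -8.2, "gripper": 1},
    {"x": 0, "y": 0, "z": 0, "spin": -8.2, "gripper": 1},
  ],
)

```text
time: 19.7
eef_pos: [0.4734, 0.1418, 0.0874]
tcp_rot: [0.732, 0.681, 0.0, -0.0]
contact_force: [1.8, 1.5, -8.0]
opening: 0.127
finger_force: 51.0
```

```bash
python3 -c "
from h import *
pose()"
```

```text
t 19.7 p [0.4734 0.1418 0.0874] psi -4.15 F [ 1.8  1.5 -8. ] M [ 0.19 -0.47  0.03] op 10.8 ff 51.0 q6 0.16
```

>>> step_arm(
  commands=[
    {"x": 0, "y": 0, "z": 0, "spin": -4, "gripper": 1},
    {"x": 0, "y": 0, "z": 0, "spin": -4, "gripper": 1},
    {"x": 0, "y": 0, "z": 0, "spin": 0, "gripper": 1},
    {"x": 0, "y": 0, "z": 1.5, "spin": 0, "gripper": 1},
    {"x": 0, "y": 0, "z": 1.5, "spin": 0, "gripper": 1},
    {"x": 0, "y": 0, "z": 1.5, "spin": 0, "gripper": 1},
    {"x": 0, "y": 0, "z": 1.5, "spin": 0, "gripper": 1},
    {"x": 0, "y": 0, "z": 0, "spin": 0, "gripper": 1},
    {"x": 0, "y": 0, "z": 0, "spin": 0, "gripper": 1},
    {"x": 0, "y": 0, "z": 0, "spin": 0, "gripper": 1},
  ],
)

```text
time: 20.7
eef_pos: [0.4735, 0.1417, 0.0824]
tcp_rot: [0.685, 0.729, -0.0, -0.0]
contact_force: [-0.4, 2.2, -6.5]
opening: 0.125
finger_force: 51.2
```

```bash
python3 -c "
from h import *
pose()"
```

```text
t 20.7 p [0.4735 0.1417 0.0824] psi 3.53 F [-0.4  2.2 -6.5] M [ 0.52  0.1  -0.03] op 10.7 ff 51.2 q6 0.02
```

The spring is still carried by the hand below the 9 mm ride height, so the pin is entering the hole. Lowering further.

>>> step_arm(
  commands=[
    {"x": 0, "y": 0, "z": 1.5, "spin": 0, "gripper": 1},
    {"x": 0, "y": 0, "z": 1.5, "spin": 0, "gripper": 1},
    {"x": 0, "y": 0, "z": 1, "spin": 0, "gripper": 1},
    {"x": 0, "y": 0, "z": 1, "spin": 0, "gripper": 1},
    {"x": 0, "y": 0, "z": 0, "spin": 0, "gripper": 1},
    {"x": 0, "y": 0, "z": 0, "spin": 0, "gripper": 1},
    {"x": 0, "y": 0, "z": 0, "spin": 0, "gripper": 1},
    {"x": 0, "y": 0, "z": 0, "spin": 0, "gripper": 1},
    {"x": 0, "y": 0, "z": 0, "spin": 0, "gripper": 1},
    {"x": 0, "y": 0, "z": 0, "spin": 0, "gripper": 1},
  ],
)

```text
time: 21.7
eef_pos: [0.4736, 0.1416, 0.0774]
tcp_rot: [0.685, 0.729, -0.0, -0.0]
contact_force: [-1.6, 3.5, -4.4]
opening: 0.124
finger_force: 51.4
```

```bash
python3 -c "
from h import *
pose()"
```

```text
t 21.7 p [0.4736 0.1416 0.0774] psi 3.54 F [-1.6  3.5 -4.4] M [ 0.68  0.44 -0.09] op 10.5 ff 51.4 q6 0.02
```

>>> step_arm(
  commands=[
    {"x": 0, "y": 0, "z": 0, "spin": 0, "gripper": 0.6},
    {"x": 0, "y": 0, "z": 0, "spin": 0, "gripper": 0.3},
    {"x": 0, "y": 0, "z": 0, "spin": 0, "gripper": 0},
    {"x": 0, "y": 0, "z": 0, "spin": 0, "gripper": 0},
    {"x": 0, "y": 0, "z": 0, "spin": 0, "gripper": 0},
    {"x": 0, "y": 0, "z": -15, "spin": 0, "gripper": 0},
    {"x": 0, "y": 0, "z": -25, "spin": 0, "gripper": 0},
    {"x": 0, "y": 0, "z": -25, "spin": 0, "gripper": 0},
    {"x": 0, "y": 0, "z": -25, "spin": 0, "gripper": 0},
    {"x": 0, "y": 0, "z": -15, "spin": 0, "gripper": 0},
  ],
)

```text
time: 22.7
eef_pos: [0.4749, 0.1415, 0.1848]
tcp_rot: [0.685, 0.729, 0.001, 0.001]
contact_force: [0.3, -0.1, 0.2]
opening: 0.5
finger_force: 0.0
```

```bash
python3 -c "
from h import *
np.set_printoptions(precision=4,suppress=True)
pose();runs('scene','s9');c=snap('wrist','w9')
z=c['z_map'];o=[]
for v in range(0,384,2):
  for u in range(200,310,2):
    if z[v,u]>0:
      a,d=ray(c,(u,v));p=a+d*z[v,u]
      if np.hypot(*(p[:2]-PIN))<.03 and p[2]>.1 and p[2]<.13: o.append(p)
o=np.array(o);print(len(o),o.mean(0),np.percentile(o[:,2],[10,50,90]),np.linalg.svd(o[:,:2]-o.mean(0)[:2])[2][0])
s=load('s9')
cv2.imwrite('pics/z.png',np.hstack([cv2.resize(c['color'][100:340,130:390,::-1],(400,369)),cv2.resize(s['color'][152:237,185:277,::-1],(400,369),interpolation=cv2.INTER_CUBIC)]))"
```

```text
t 22.7 p [0.4749 0.1415 0.1848] psi 3.55 F [ 0.3 -0.1  0.2] M [ 0.03 -0.05  0.04] op 42.5 ff 0.0 q6 0.02
scene [(30.0, 4.75), (60.125, 8.5), (84.0, 4.75), (97.875, 8.0), (150.5, 5.25), (210.375, 5.0), (269.75, 5.75), (330.25, 5.25)]
167 [0.4727 0.1428 0.1084] [0.1065 0.1086 0.1096] [ 0.0763 -0.9971]
```

View pics/z.png

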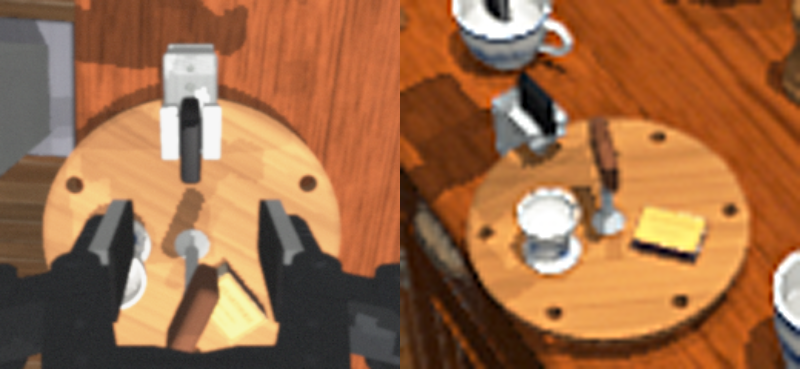

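The wing lies along the slot with its top at 0.1086 m, the same reading as at the start, so the pin is home. The tray holes are back on the 60° marks. The egg cup stands at the front, at (548,230) in the scene half, and the hand is clear.

```bash
python3 -c "
from plant import *
print(sign_off())"
```

```text
the job is handed in; nothing more can be done
None
```

I handed in the job at about 23 s: the egg cup stands at the front of the carousel, the pin is home with the wing back along its slot, and the mug, teacup and teaspoon were not touched; the pin dropped in without needing any coaxing by the handle.

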